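Undo the tea box and hold its lid half open

ROBOT

A 7-joint arm with a two-finger parallel gripper is mounted at the origin on a cart in front of the work surface, level with it; the furniture and walls round the work are solid. World frame = base frame: x ahead of the robot, y to its left, z up, the work surface at z = 0. Lengths are in m, angles in rad, forces in N, time in s.
With the tool pointing down it reaches from about 0.425 to 1.025 m from the base axis. Payload 9.4 kg.
Tool frame: the origin (TCP) lies at the very end of the fingers, on their centre line; the grasp point (between the pads) lies 19 mm behind it (bot.tcp_to_grasp is the z of the grasp point in the tool frame, in m); z points along the fingers, y is the line along which they close (so a half turn about z gives the same grasp; the last joint's range is limited). The gripper opens to 93 mm and grips with 3 to 60 N. Pads are 15 mm wide; open, the fingers measure 128 mm over their backs; the gripper's body (75 mm by 188 mm) begins 65 mm behind the grasp point.
Start: joints at [1.066, 0.599, -0.003, 1.599, 0.002, 0.943, -0.08], TCP at [0.301, -0.66, 0.219] pointing down, gripper open.
Joint ranges: [-2.57, 2.57], [-0.35, 1.97], [-1.29, 1.29], [0.11, 2.56], [-1.05, 4.19], [0.11, 1.86], [-2.63, 2.63]. Speed limits (rad/s): [2.22, 2.22, 3.01, 3.01, 3.14, 3.14, 3.14].

INTERFACE

Orientations are given as a unit quaternion [x, y, z, w].
In Python, from rig import bot gives the robot as it stands.
- The arm moves only by the shell command python3 -m pendant 'ROWS'. ROWS is a JSON object of lists of equal length, an entry for each row: "grip": the gripper command: -1 is shut, 1 is fully open, values between are in proportion; "travel": the shift along the tool's x, y, z in cm, a list of three; "angular": the turn, a rotation vector about the tool's x, y, z in rad, a list of three. In form: {"grip": [grip, ...], "travel": [[x, y, z], ...], "angular": [[rx, ry, rz], ...]}. A call has 1 to 20 rows; each row shifts and turns the commanded pose from where the row before left it, along the tool's axes as they then stand; what a row does not reach is not made up. A row lasts 1/10 s, in which the tool goes at most 50 mm and 8.59 degrees, less where a joint would pass 70% of its speed; a pose out of reach is approached as far as the arm can. A call is refused whole if a number of a shift passes 5 or a number of a turn 0.15, either way. A call with a gripper value outside its range is refused whole. The fingers move at their own pace and stop on an object; the grip force is fixed at half the most. Time passes only in rows, so rows that do not move let the fingers close. It gives the time, the measured TCP pose, the force, the opening and the grip force at its end, in the units of the state.
- bot.observe(): the state, without advancing time (a new reading comes with each control period).
- bot.camera(name): name is "scene" or "side" or "wrist"; returns the picture (420x560x3 uint8, red, green, blue); there is no depth.
- bot.calibration(name): a dict with "mtx" (3x3 intrinsics, pixels), "k1" (the pictures are not rectified: a ray, as slopes to the right and down, at radius r is drawn at 1 + k1 r^2 times it, then the intrinsics apply), "R" (3x3) and "t" (3): a world point X has camera coordinates R X + t. Camera axes: x right, y down, z forward; pixel columns grow to the right and rows downward; lengths in m; the calibration is good to about 2 mm. A picture is of the moment at which its call begins: read the wrist's pose just before it. calibration takes no time and is no camera call; for the wrist camera it gives the pose at the moment of the call.
- bot.sign_off(): hands the job in; it is judged then, once.
The state is a dict: "time_s": time; "joints": joint angles; "joint_vel": joint speeds; "joint_efforts": joint torques, N m; "tcp_pos": TCP position; "tool_rot": TCP orientation; "contact_force": force on the tool from outside, world axes, zero at the start; "wrist_torque": the same for the moment, N m; "grip_width": finger opening in m; "grasp_force": force on a finger pad.
Only numpy, scipy, OpenCV 4.12 (cv2) and the standard library are available. Lean on these libraries where they do the work, as an engineer would, in place of code of your own. Each camera call takes 0.05 s, during which the arm holds its last target. There are 200 camera calls.

TASK

The lid of the wooden tea box is kept shut by two wooden turnbuttons and has no stay, so it drops as soon as it is let go. Turn both turnbuttons clear of the lid, then lift the lid, which has a pull at the front, and hold it half open, at 45 degrees, so that I can take the tea out; any wider and it could fall over backwards onto the things behind. Finish while you are still holding it there with the fingers, quite still, and leave the other things on the worktop where they stand.

Things in the scene. Friction and masses are not known exactly. Their poses are not given: they have to be found in the camera images.
- tea_box: Wooden tea box, fixed, place and yaw vary. Case 280 mm wide (y), 145 deep (x), walls 91 high. Origin: centre of the underside. x points from its front to its hinges (away from the robot, within 0.3 rad), y left, z up. Closed lid's top at z = 106. Two wooden blocks on its front, 36 wide, x = -72 to -118, y = +105 and -105, tops at z = 106, carry the turnbuttons. Tea and coffee inside.
- lid (a joint): Opening angle of the lid, rad: 0 shut, grows as the front rises, 0.785 is 45 degrees, stop at 1.9. The lid (284 x 143 x 14 mm, 0.28 to 0.54 kg, centre of mass 75 mm from the hinge) has no spring and hardly any friction: it falls shut when let go, or over backwards beyond upright. A turnbutton over its front edge blocks it.
- lid_hinge (a point): Middle of the hinge axis at the lid's back edge: x = 75.5, y = 0, z = 92 mm in tea_box. The hinge axis runs along y. Its axes turn with the lid: x from the lid's front to the hinge, y along the hinge, z out of the lid's top.
- lid_pull (a point): Grip point of the pull, a flat wooden tongue 18 mm wide (y), 14 thick, level with the lid, sticking out 40 mm from the middle of its front edge; free below and 50 mm each side. Point: 24 mm in front of the edge, mid width and thickness; lid shut: x = -94.5, y = 0, z = 99 mm in tea_box. Axes as lid_hinge. Pinched across its width by a tool pointing down, it turns between the pads as the lid rises.
- button_left (a joint): Left turnbutton's angle about the vertical at button_left_pivot, rad: 0 = long end points straight back over the lid (+x of tea_box), positive anticlockwise from above; starts within 0.25 of 0. Turns either way to stops at +-1.75; clear of the lid beyond 1.2 either way, along its edge at 1.57. Light friction (0.04 N m); stays where it is left.
- button_left_pivot (a point): Pivot of the left turnbutton at its mid-height: x = -94.5, y = 105, z = 115.5 mm in tea_box, 24 mm in front of the lid's edge. The button is a wooden bar 20 mm wide, 16 thick, round-ended; long end 45 mm from the pivot, short end 18; underside 1.5 mm above block and lid, top at z = 123.5 plus a 2 mm screw head. Its axes turn with it: x to the long end, y across, z up.
- button_right (a joint): Angle of the right turnbutton (at y = -105 mm in tea_box); everything as for button_left.
- button_right_pivot (a point): Pivot of the right turnbutton: x = -94.5, y = -105, z = 115.5 mm in tea_box; everything as for button_left_pivot.
- cup: Bystander: white espresso cup, 64 mm wide, 50 mm high, 91 mm over its handle, left of the box. Origin: on the worktop, under it.
- teaspoon: Bystander: steel teaspoon, 132 mm long, left of the box. Origin: under its middle.
- matches: Bystander: matchbox, 53 x 36 x 15 mm, left of the box. Origin: under its middle.
- clay_dish: Bystander: round terracotta dish, 123 mm wide, 28 mm high, on the cold hob right of the box. Origin: under its middle.
- tumbler: Bystander: empty drinking glass, 79 mm wide, 90 mm high, on the cold hob right of the box. Origin: centre of its foot.

How it is judged:
By the outcome, as a careful person would: the job done as asked, in the order asked, and still so for the second after the job is handed in, while the arm keeps its last pose, push and grip.
It also fails if it takes over 58 s, if anything falls off the work surface, if the arm or the gripper's body presses on something with over 40 N, if the wrist force passes 120 N, or if a joint passes its speed limit or range.

## Working session

There is one attempt and no reset: what is moved stays moved. The work goes in short steps, Python scripts to look and compute and a shell command to move; the robot and the scene stay as the last step left them, time stands still between calls to the robot, and variables do not carry over. Pictures are saved under pics/ and viewed, at most 10 in all, crops included, and the job is handed in when it is done.

```bash
ls; mkdir -p pics; python3 - <<'E'
from rig import bot
import cv2
s=bot.observe()
print({k:(v if isinstance(v,float) else [round(float(a),3) for a in v]) for k,v in s.items() if k in('time_s','tcp_pos','tool_rot','grip_width')}, bot.tcp_to_grasp)
for n in('scene','side'):
    cv2.imwrite(f'pics/{n}0.png',bot.camera(n)[:,:,::-1]); print(n,bot.calibration(n))
E
```

```text
pics
{'time_s': 0.0, 'tcp_pos': [0.301, -0.659, 0.218], 'tool_rot': [0.977, 0.212, -0.0, -0.001], 'grip_width': 0.09313190676389628} -0.0188
scene {'mtx': array([[398.92760019,   0.        , 285.57911097],
       [  0.        , 398.92760019, 207.38544062],
       [  0.        ,   0.        ,   1.        ]]), 'k1': 0.03646598896257774, 'R': array([[-0.52854823, -0.84890234,  0.00125456],
       [-0.55459254,  0.34418381, -0.75760453],
       [ 0.64270046, -0.4011263 , -0.65271265]]), 't': array([0.30366889, 0.38520894, 0.58728438])}
side {'mtx': array([[484.36862738,   0.        , 283.70469756],
       [  0.        , 484.36862738, 206.96095565],
       [  0.        ,   0.        ,   1.        ]]), 'k1': -0.1528782701156822, 'R': array([[-0.49835289, -0.86690845,  0.01068356],
       [-0.75556717,  0.42823796, -0.49571212],
       [ 0.42516192, -0.25511171, -0.86842119]]), 't': array([0.30778595, 0.48559813, 1.00510209])}
```

View pics/scene0.png

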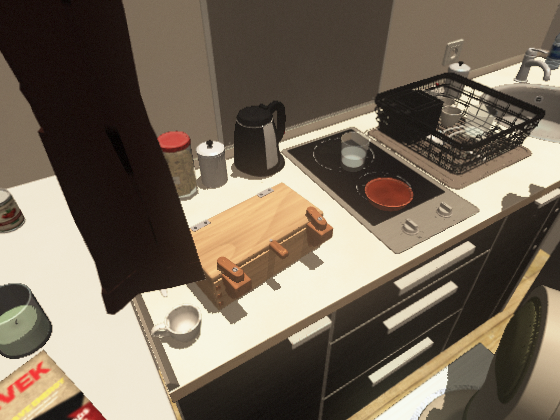

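View pics/side0.png

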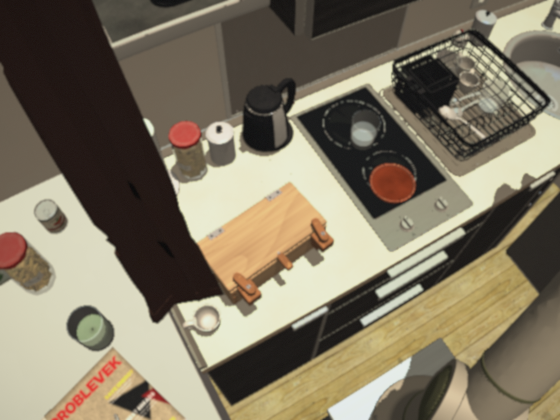

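The scene view shows the box with its lid at about (255,225). The left button is near (230,268), the pull near (279,248) and the right button near (317,215). In the side view the same points are at (247,287), (285,261) and (321,234). Next I'll zoom in to get exact pixels.

```bash
python3 - <<'E'
import cv2,numpy as np
a=cv2.imread('pics/scene0.png')[175:305,190:345]; b=cv2.imread('pics/side0.png')[175:310,190:345]
f=lambda c:cv2.resize(c,None,fx=5,fy=4.4,interpolation=cv2.INTER_CUBIC)
def grid(c,fx,fy,x0,y0):
    for x in range(x0,x0+155,10):
        X=int((x-x0)*fx); cv2.line(c,(X,0),(X,6 if x%50 else 14),(255,0,255),1); cv2.putText(c,str(x),(X,24),0,.35,(255,0,255),1)
    for y in range(y0-y0%10+10,y0+135,10):
        Y=int((y-y0)*fy); cv2.line(c,(0,Y),(8,Y),(255,0,255),1); cv2.putText(c,str(y),(10,Y+4),0,.35,(255,0,255),1)
    return c
cv2.imwrite('pics/z1.png',grid(f(a),5,4.4,190,175)); cv2.imwrite('pics/z2.png',grid(f(b),5,4.4,190,175))
E
```

```text
(no output)
```

View pics/z1.png

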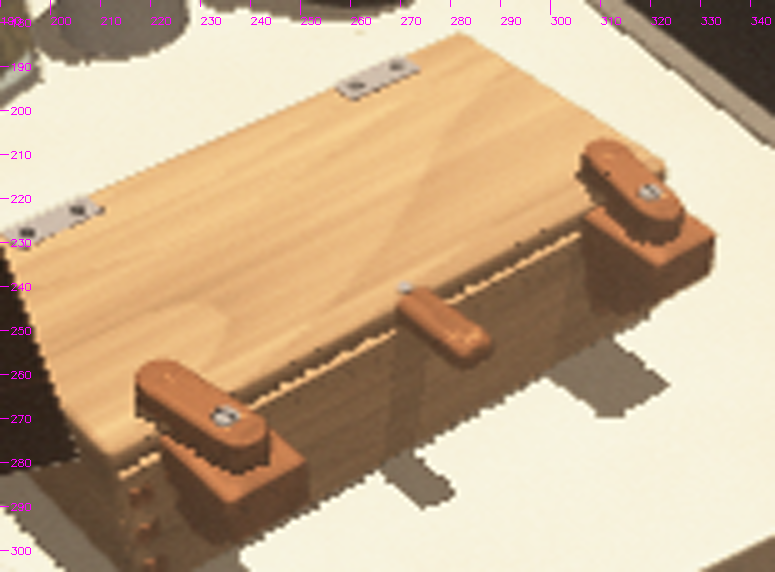

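View pics/z2.png

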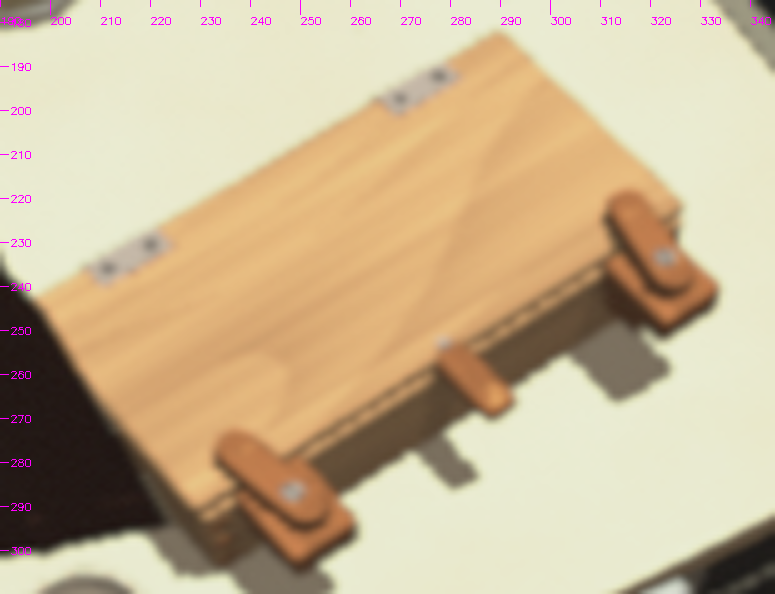

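```bash
cat > h.py <<'E'
import numpy as np, cv2
from rig import bot
from scipy.optimize import least_squares
from scipy.spatial.transform import Rotation as Ro
def proj(c,X):
    p=(c['R']@np.atleast_2d(X).T).T+c['t']; s=p[:,:2]/p[:,2:]; r2=(s**2).sum(1,keepdims=True)
    s=s*(1+c['k1']*r2); K=c['mtx']; return np.c_[K[0,0]*s[:,0]+K[0,2],K[1,1]*s[:,1]+K[1,2]]
def box(p,X):  # box frame m -> world
    c,s=np.cos(p[2]),np.sin(p[2]); X=np.atleast_2d(X)
    return np.c_[p[0]+c*X[:,0]-s*X[:,1],p[1]+s*X[:,0]+c*X[:,1],X[:,2]]
E
python3 - <<'E'
from h import *
L=[-.0945,.105,.1255];Rr=[-.0945,-.105,.1255]
fl=[-.0705,.142,.106];br=[.0725,-.142,.106];bl=[.0725,.142,.106];fr=[-.0705,-.142,.106]
obs={'scene':[(L,234.6,269.3),(Rr,320,218.2),(fl,212.4,279.1),(br,282,182.5)],
'side':[(L,248.6,286.4),(Rr,322.8,233.4),(br,290,182),(bl,198,243.2),(fl,231,292.7),(fr,326.2,221.6)]}
ends={'scene':[(222.4,260.2),(310.4,209.8)],'side':[(237.4,276.4),(315.4,221.6)]}
C={n:bot.calibration(n) for n in obs}
def f(p,full=True):
    r=[]
    for n,o in obs.items():
        X=box(p,[a[0] for a in o]); r.append((proj(C[n],X)-[a[1:] for a in o]).ravel())
        e=[[-.0945+.035*np.cos(q),y+.035*np.sin(q),.1235] for q,y in((p[3],.105),(p[4],-.105))]
        r.append((proj(C[n],box(p,e))-ends[n]).ravel())
    return np.concatenate(r)
s=least_squares(f,[.7,0,0,0,0],loss='soft_l1'); p=s.x; print(p.round(4)); print(f(p).reshape(-1,2).round(1))
for n,X in dict(L=L,R=Rr,pull=[-.0945,0,.099],hinge=[.0755,0,.092]).items(): print(n,box(p,X).round(4))
st=bot.observe(); R=Ro.from_quat(st['tool_rot']).as_matrix(); print(R.round(3))
E
```

```text
[ 0.5492  0.0991  0.1433  0.1313 -0.1518]
[[ 0.5  0.3]
 [ 0.1  0.3]
 [-1.  -0. ]
 [-0.1 -1.1]
 [-0.1  0.2]
 [ 0.1 -0.1]
 [ 0.3  0.5]
 [ 0.6 -0.1]
 [ 0.3 -1.3]
 [-4.6  1.3]
 [-1.8 -1.2]
 [ 1.9 -0.4]
 [ 0.4  0.1]
 [ 0.   0.2]]
L [[0.4407 0.1896 0.1255]]
R [[ 0.4707 -0.0183  0.1255]]
pull [[0.4557 0.0856 0.099 ]]
hinge [[0.6239 0.1099 0.092 ]]
[[ 0.91   0.415 -0.001]
 [ 0.415 -0.91   0.001]
 [-0.    -0.001 -1.   ]]
```

```bash
cat >> h.py <<'E'
P=np.array([.5492,.0991,.1433])
def togo(bx,z=None):
    "box-frame target (m) -> travel in cm along tool axes, after yaw error about tool z"
    st=bot.observe(); R=Ro.from_quat(st['tool_rot']).as_matrix()
    yaw=np.arctan2(R[1,0],R[0,0]); d=yaw-P[2]
    Rt=np.c_[[np.cos(P[2]),np.sin(P[2]),0],[np.sin(P[2]),-np.cos(P[2]),0],[0,0,-1]]
    v=box(P,bx)[0]-st['tcp_pos']
    rv=Ro.from_matrix(R.T@Rt).as_rotvec()
    print('t',round(st['time_s'],2),'turn',rv.round(3),'aligned travel cm',(Rt.T@v*100).round(2),'F',np.round(st['contact_force'],1),'w',round(st['grip_width'],4),'gf',np.round(st['grasp_force'],1))
    b=np.array([[np.cos(P[2]),np.sin(P[2])],[-np.sin(P[2]),np.cos(P[2])]])@(np.array(st['tcp_pos'])[:2]-P[:2]); print('box tcp',b.round(4),np.round(st['tcp_pos'][2],4))
E
python3 -c "
from h import *
togo([-.058,-.070,.18])"
```

```text
t 0.1 turn [-0.001  0.     0.285] aligned travel cm [ 29.64 -64.51   3.78] F [-1.  -0.8 -0.5] w 0.0929 gf 0.0
box tcp [-0.3544 -0.7151] 0.2178
```

```bash
python3 -m pendant '{"grip":[-1,-1,-1,-1,-1,-1,-1,-1,-1,-1,-1,-1,-1,-1,-1,-1,-1,-1,-1,-1],"travel":[[0,0,0],[0,0,0],[1.85,-4.03,0],[1.85,-4.03,0],[1.85,-4.03,0],[1.85,-4.03,0],[1.85,-4.03,0],[1.85,-4.03,0],[1.85,-4.03,0],[1.85,-4.03,0],[1.85,-4.03,0],[1.85,-4.03,0],[1.85,-4.03,0],[1.85,-4.03,0],[1.85,-4.03,0],[1.85,-4.03,0],[1.85,-4.03,0],[1.85,-4.03,0],[0,0,0],[0,0,0]],"angular":[[0,0,0.142],[0,0,0.142],[0,0,0],[0,0,0],[0,0,0],[0,0,0],[0,0,0],[0,0,0],[0,0,0],[0,0,0],[0,0,0],[0,0,0],[0,0,0],[0,0,0],[0,0,0],[0,0,0],[0,0,0],[0,0,0],[0,0,0],[0,0,0]]}'; python3 -c "
from h import *
togo([-.058,-.070,.113])
cv2.imwrite('pics/w1.png',bot.camera('wrist')[:,:,::-1])
c=bot.calibration('wrist')
for X in ([-.0945,-.105,.1255],[-.0945+.045*np.cos(-.152),-.105+.045*np.sin(-.152),.1235],[-.0945,0,.106],[-.1105,0,.106]): print(proj(c,box(P,X)).round(1))
"
```

```text
time_s: 2.1
tcp_pos: [0.5011, 0.0218, 0.2183]
tool_rot: [0.997, 0.073, -0.0, 0.0]
contact_force: [-0.5, -0.9, 0.2]
grip_width: 0.0005
grasp_force: 0.0
t 2.1 turn [0.    0.001 0.003] aligned travel cm [ 0.06  0.03 10.53] F [-0.5 -0.9  0.2] w 0.0005 gf 0.0
box tcp [-0.0586 -0.0697] 0.2183
[[319.1 246.6]]
[[329.  193.6]]
[[198.  238.5]]
[[199.  255.3]]
```

View pics/w1.png

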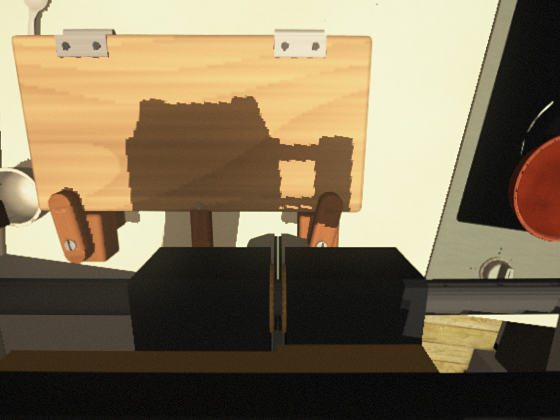

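The wrist view puts the right button's screw at (322,246) and its tip at (331,193), within 3 px of the fit. The left screw is at (70,243), so the box pose holds. Next I lower the closed fingers on the inner side of the right button and sweep it outwards.

```bash
python3 -m pendant '{"grip":[-1,-1,-1,-1,-1,-1,-1,-1,-1,-1,-1,-1,-1,-1,-1],"travel":[[0,0,4],[0,0,4],[0,0,2],[0,0,0.5],[0,0,0],[0,1,0],[0,1,0],[0,1,0],[0,1,0],[-0.3,0.5,0],[-0.5,0.2,0],[-0.5,0,0],[-0.5,0,0],[-0.15,0,0],[0,0,0]],"angular":[[0,0,0],[0,0,0],[0,0,0],[0,0,0],[0,0,0],[0,0,0],[0,0,0],[0,0,0],[0,0,0],[0,0,0],[0,0,0],[0,0,0],[0,0,0],[0,0,0],[0,0,0]]}'; python3 -c "
from h import *
togo([-.0775,-.117,.113])"
```

```text
time_s: 3.65
tcp_pos: [0.4929, -0.0285, 0.1143]
tool_rot: [0.997, 0.072, 0.004, 0.0]
contact_force: [11.3, -3.4, -3.9]
grip_width: 0.0002
grasp_force: 6.0
t 3.65 turn [ 0.001 -0.008  0.   ] aligned travel cm [-0.36 -0.12  0.13] F [11.3 -3.4 -3.9] w 0.0002 gf 6.0
box tcp [-0.0739 -0.1182] 0.1143
```

```bash
python3 -m pendant '{"grip":[-1,-1,-1,-1,-1],"travel":[[0.6,0,0],[0,0,-2],[0,0,-4],[0,-4,0],[0,-2,0]],"angular":[[0,0,0],[0,0,0],[0,0,0],[0,0,0],[0,0,0]]}'; python3 -c "
from h import *
togo([-.058,.070,.113])
a=bot.camera('scene')[150:320,150:370,::-1]
cv2.imwrite('pics/s2.png',cv2.resize(a,None,fx=3.5,fy=3.5,interpolation=2))"
```

```text
time_s: 4.15
tcp_pos: [0.4849, 0.0338, 0.1743]
tool_rot: [0.997, 0.072, -0.0, -0.0]
contact_force: [0.0, 1.1, -0.1]
grip_width: 0.0004
grasp_force: 0.0
t 4.15 turn [-0.001  0.     0.001] aligned travel cm [  1.5  -12.55   6.13] F [ 0.   1.1 -0.1] w 0.0004 gf 0.0
box tcp [-0.073  -0.0555] 0.1743
```

View pics/s2.png

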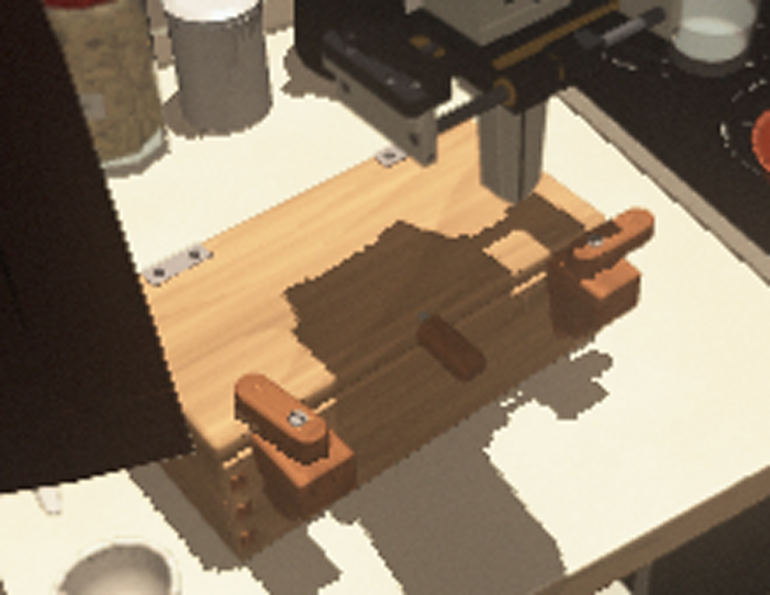

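The scene crop shows the right button swung outward along the lid's edge, with its long end at crop (640,218). Now the left one, mirrored, with a slightly shorter end push.

```bash
python3 -m pendant '{"grip":[-1,-1,-1,-1,-1,-1,-1,-1,-1,-1,-1,-1,-1,-1,-1,-1,-1,-1],"travel":[[0.5,-4.2,0],[0.5,-4.2,0],[0.5,-4.1,0],[0,0,0],[0,0,3],[0,0,2.5],[0,0,0.6],[0,0,0],[0,-1,0],[0,-1,0],[0,-1,0],[0,-1,0],[-0.3,-0.5,0],[-0.5,-0.2,0],[-0.5,0,0],[-0.3,0,0],[0,0,0],[0,0,0]],"angular":[[0,0,0],[0,0,0],[0,0,0],[0,0,0],[0,0,0],[0,0,0],[0,0,0],[0,0,0],[0,0,0],[0,0,0],[0,0,0],[0,0,0],[0,0,0],[0,0,0],[0,0,0],[0,0,0],[0,0,0],[0,0,0]]}'; python3 -c "
from h import *
togo([-.0735,.117,.113])"
```

```text
time_s: 6.0
tcp_pos: [0.4604, 0.2018, 0.1127]
tool_rot: [0.997, 0.072, -0.0, -0.0]
contact_force: [2.8, 1.2, 0.9]
grip_width: 0.0005
grasp_force: 1.1
t 6.0 turn [-0.  0.  0.] aligned travel cm [-0.03 -0.27 -0.03] F [2.8 1.2 0.9] w 0.0005 gf 1.1
box tcp [-0.0732  0.1143] 0.1127
```

```bash
python3 -m pendant '{"grip":[-1,-1,-1,0.3,0.3,0.3,0.3,0.3],"travel":[[0.6,0,0],[0,0,-3],[0,0,-3],[-0.7,3.8,0],[-0.7,3.8,0],[-1.3,3.83,0],[0,0,0],[0,0,0]],"angular":[[0,0,0],[0,0,0],[0,0,0],[0,0,0],[0,0,0],[0,0,0],[0,0,0],[0,0,0]]}'; python3 -c "
from h import *
togo([-.0945,0,.080])
a=bot.camera('scene')[150:320,150:370,::-1]
b=bot.camera('wrist')[:,:,::-1]
cv2.imwrite('pics/s3.png',np.vstack([cv2.resize(a,(440,340),interpolation=2),cv2.resize(b,(440,250))]))"
```

```text
time_s: 6.8
tcp_pos: [0.4557, 0.0845, 0.1725]
tool_rot: [0.998, 0.07, -0.001, 0.0]
contact_force: [-0.1, 0.5, -0.2]
grip_width: 0.0359
grasp_force: 0.0
t 6.8 turn [ 0.     0.001 -0.002] aligned travel cm [ 0.02 -0.11  9.25] F [-0.1  0.5 -0.2] w 0.0359 gf 0.0
box tcp [-0.0947 -0.0011] 0.1725
```

View pics/s3.png

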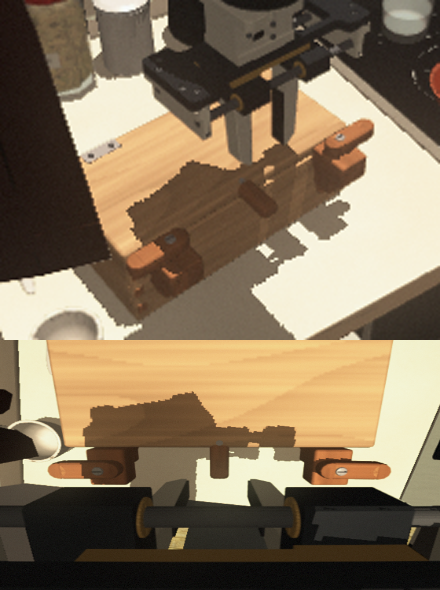

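Both buttons lie along the front, clear of the lid. The pull, at x≈219, is centred between the fingers at about 177 and 262. I'll descend and close on it.

```bash
python3 -m pendant '{"grip":[0.3,0.3,0.3,0.3,0.3,0.3,-1,-1,-1,-1,-1,-1,-1,-1],"travel":[[0,-0.1,0],[0,0,2],[0,0,3],[0,0,3],[0,0,1.25],[0,0,0],[0,0,0],[0,0,0],[0,0,0],[0,0,0],[0,0,0],[0,0,0],[0,0,0],[0,0,0]],"angular":[[0,0,0],[0,0,0],[0,0,0],[0,0,0],[0,0,0],[0,0,0],[0,0,0],[0,0,0],[0,0,0],[0,0,0],[0,0,0],[0,0,0],[0,0,0],[0,0,0]]}'; python3 -c "
from h import *
togo([-.0945,0,.080])
a=np.deg2rad(np.arange(0,49,3)); r=np.array([-.170,.007]); r=np.c_[-.170*np.cos(a)+.007*np.sin(a),.170*np.sin(a)+.007*np.cos(a)]
print((np.diff(r,axis=0)*100).round(2).tolist(), (r[15]-r[0])*100)"
```

```text
time_s: 8.3
tcp_pos: [0.4563, 0.0848, 0.0804]
tool_rot: [0.998, 0.071, 0.0, 0.001]
contact_force: [2.4, -9.0, 3.5]
grip_width: 0.0179
grasp_force: 30.0
t 8.3 turn [ 0.002 -0.    -0.002] aligned travel cm [-0.05 -0.09  0.04] F [ 2.4 -9.   3.5] w 0.0179 gf 30.0
box tcp [-0.094  -0.0009] 0.0804
[[0.06, 0.89], [0.11, 0.88], [0.15, 0.88], [0.2, 0.87], [0.24, 0.86], [0.29, 0.84], [0.33, 0.83], [0.37, 0.81], [0.42, 0.79], [0.46, 0.76], [0.5, 0.74], [0.53, 0.71], [0.57, 0.68], [0.61, 0.65], [0.64, 0.62], [0.67, 0.59]] [ 5.47415947 11.81579003]
```

```bash
python3 -m pendant '{"grip":[-1,-1,-1,-1,-1,-1,-1,-1,-1,-1,-1],"travel":[[0,0.08,0],[0.02,0,-0.4],[0.04,0,-0.49],[0.11,0,-0.88],[0.15,0,-0.88],[0.20,0,-0.87],[0.24,0,-0.86],[0.29,0,-0.84],[0.16,0,-0.42],[0,0,0],[0,0,0]],"angular":[[0,0,0],[0,0,0],[0,0,0],[0,0,0],[0,0,0],[0,0,0],[0,0,0],[0,0,0],[0,0,0],[0,0,0],[0,0,0]]}'; python3 -c "
from h import *
togo([-.0945,0,.080])
a=np.deg2rad(45);g=[.0755-.170*np.cos(a)+.007*np.sin(a),0,.092+.17*np.sin(a)+.007*np.cos(a)-.0188];togo(g)
st=bot.observe();R=Ro.from_quat(st['tool_rot']).as_matrix();G=np.array(st['tcp_pos'])-.0188*R[:,2]-box(P,[.0755,0,.092])[0]
u=np.array([np.cos(P[2]),np.sin(P[2])]);h=G[:2]@u;print('angle',np.rad2deg(np.arctan2(G[2],-h)-np.arctan2(.007,.17)),'r',np.hypot(h,G[2]))"
```

```text
time_s: 9.4
tcp_pos: [0.468, 0.0864, 0.1366]
tool_rot: [0.997, 0.071, -0.0, 0.001]
contact_force: [1.9, -6.0, -2.8]
grip_width: 0.018
grasp_force: 30.0
t 9.4 turn [ 0.001  0.    -0.001] aligned travel cm [-1.23 -0.1   5.66] F [ 1.9 -6.  -2.8] w 0.018 gf 30.0
box tcp [-0.0822 -0.001 ] 0.1366
t 9.4 turn [ 0.001  0.    -0.001] aligned travel cm [ 4.25 -0.1  -6.18] F [ 1.9 -6.  -2.8] w 0.018 gf 30.0
box tcp [-0.0822 -0.001 ] 0.1366
angle 19.52648867999404 r 0.1699678261470544
```

```bash
python3 -m pendant '{"grip":[-1,-1,-1,-1,-1,-1,-1,-1,-1,-1,-1,-1,-1,-1],"travel":[[0.15,0.05,-0.42],[0.37,0,-0.81],[0.42,0,-0.79],[0.46,0,-0.76],[0.5,0,-0.74],[0.53,0,-0.71],[0.57,0,-0.68],[0.4,0,-0.43],[0.21,0,-0.22],[0.42,0,-0.41],[0.22,0,-0.21],[0,0,0],[0,0,0],[0,0,0]],"angular":[[0,0,0],[0,0,0],[0,0,0],[0,0,0],[0,0,0],[0,0,0],[0,0,0],[0,0,0],[0,0,0],[0,0,0],[0,0,0],[0,0,0],[0,0,0],[0,0,0]]}'; cat >> h.py <<'E'
def chk():
    a=np.deg2rad(45);togo([.0755-.170*np.cos(a)+.007*np.sin(a),0,.092+.17*np.sin(a)+.007*np.cos(a)-.0188])
    st=bot.observe();R=Ro.from_quat(st['tool_rot']).as_matrix();G=np.array(st['tcp_pos'])-.0188*R[:,2]-box(P,[.0755,0,.092])[0]
    u=np.array([np.cos(P[2]),np.sin(P[2])]);h=G[:2]@u;print('angle',np.rad2deg(np.arctan2(G[2],-h)-np.arctan2(.007,.17)),'r',np.hypot(h,G[2]),'qd',np.abs(st['joint_vel']).max())
E
python3 -c "
from h import *
chk()
a=bot.camera('scene')[110:320,130:400,::-1]
cv2.imwrite('pics/s4.png',cv2.resize(a,None,fx=2.8,fy=2.8,interpolation=2))"
```

```text
time_s: 10.8
tcp_pos: [0.5095, 0.0923, 0.1984]
tool_rot: [0.997, 0.072, -0.001, 0.001]
contact_force: [0.1, -5.4, -1.9]
grip_width: 0.0179
grasp_force: 30.0
t 10.8 turn [ 0.001  0.002 -0.   ] aligned travel cm [ 0.06 -0.11  0.  ] F [ 0.1 -5.4 -1.9] w 0.0179 gf 30.0
box tcp [-0.0403 -0.0011] 0.1984
angle 44.87460300298917 r 0.17050475536001256 qd 0.0016345861978947294
```

View pics/s4.png

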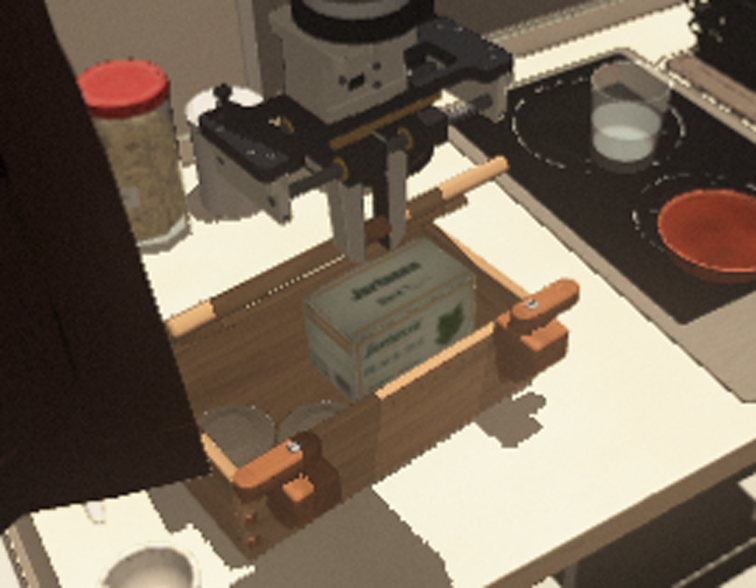

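The scene view shows the lid raised and held by the pull at crop (380,230), with both buttons clear and the cup, glass and dish in place. As a check, I'll compare the lid's right front corner, at scene (310,167), with its predicted position at angles around 45°.

```bash
python3 -m pendant '{"grip":[-1,-1,-1,-1,-1],"travel":[[0,0,0],[0,0,0],[0,0,0],[0,0,0],[0,0,0]],"angular":[[0,0,0],[0,0,0],[0,0,0],[0,0,0],[0,0,0]]}'; python3 -c "
from h import *
chk(); c=bot.calibration('scene')
for d in(40,45,50):
    a=np.deg2rad(d)
    print(d,[proj(c,box(P,[.0755-.146*np.cos(a)+h*np.sin(a),-.142,.092+.146*np.sin(a)+h*np.cos(a)])).round(1).tolist() for h in(0,.014)])"
```

```text
time_s: 11.35
tcp_pos: [0.5095, 0.0923, 0.1984]
tool_rot: [0.997, 0.072, -0.001, 0.001]
contact_force: [0.5, -5.4, -2.0]
grip_width: 0.0182
grasp_force: 30.0
t 11.35 turn [ 0.001  0.002 -0.   ] aligned travel cm [ 0.06 -0.11  0.  ] F [ 0.5 -5.4 -2. ] w 0.0182 gf 30.0
box tcp [-0.0403 -0.0011] 0.1984
angle 44.87109859396393 r 0.1704999821110487 qd 0.002783318750770743
40 [[[315.2, 174.8]], [[312.5, 168.6]]]
45 [[[312.6, 169.3]], [[309.6, 163.2]]]
50 [[[309.7, 163.8]], [[306.4, 158.0]]]
```

The picture and the kinematics agree on about 45° (44.9° from the grip point), and the arm is still.

```bash
python3 -c "
from rig import bot
print(bot.sign_off())"
```

```text
the job is handed in; nothing more can be done
None
```

Both turnbuttons are turned outward, clear of the lid, and the fingers are holding the lid still by its pull at about 45° (44.9° from the grip point); I handed the job in at about 11.4 s, and the cup, tumbler and dish stand where they were (teaspoon and matches were mostly out of view).

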